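# Hold a crossbar in the boss heads of two stands while they are tightened

### The arm

A 7-joint arm with a two-finger parallel gripper is mounted at the origin on the work surface. World frame = base frame: x ahead of the robot, y to its left, z up, the work surface at z = 0. Lengths are in m, angles in degrees, forces in N, time in s.
With the tool pointing down it reaches from about 0.4 to 0.9 m from the base axis. Payload 5.6 kg.
Tool frame: the origin (TCP) lies midway between the tips of the shut fingers; the grasp point (between the pads) lies behind it (grip_point_offset is the z of the grasp point in the tool frame, in m); z points along the fingers, y is the line along which they close (so a half turn about z gives the same grasp; the last joint's range is limited). The gripper opens to 92 mm and grips with 3 to 60 N. Pads are 20 mm wide; open, the fingers measure 128 mm over their backs; the gripper's body (75 mm by 189 mm) begins 69 mm behind the grasp point.
Start: joints at [-67.036, 26.786, -0.665, 91.828, 0.344, 61.387, -3.226], TCP at [0.279, 0.587, 0.215] pointing down, gripper open.
Joint ranges: [-144.91, 144.91], [-17.63, 115.5], [-89.93, 88.59], [15.96, 139.68], [-74.01, 254.01], [8.47, 105.57], [-167.45, 167.45]. Speed limits (degrees/s): [147.25, 147.25, 180, 180, 180, 180, 180].

### API

Orientations are given as a 3x3 rotation matrix whose columns are the frame's x, y, z axes.
In Python, from station import sense, camera, hand_in, grip_point_offset gives the robot as it stands.
- The arm moves only by the tool carry_out, never from a script. Its argument "commands" is a list of rows, each a list of 3 entries, a list of its own where there are three numbers: the finger opening in mm, from 0 to 91.9, then the shift along the tool's x, y, z in mm, then the turn, a rotation vector about the tool's x, y, z in rad. In form: [[grip, [tx, ty, tz], [ax, ay, az]], ...]. A call has 1 to 10 rows; each row is the pose to reach, as a shift and turn from the pose commanded when the call began, along the tool's axes at that moment; what a row does not reach only later rows make up. A row lasts 1/10 s, in which the tool goes at most 50 mm and 8.59 degrees, less where a joint would pass 70% of its speed; a pose out of reach is approached as far as the arm can. A call with a gripper value outside its range is refused whole. The fingers move at their own pace and stop on an object; "force" is the grip in N (left out, the last holds). Time passes only in rows, so rows that repeat a pose let the fingers close. It gives the time, the measured TCP pose, the force, the opening and the grip force at its end, in the units of the state.
- sense(): the state, without advancing time (a new reading comes with each control period).
- camera(name): name is "side" or "top" or "wrist"; returns a dict with "img" (400x640x3 uint8, red, green, blue), "vfov" (degrees; the focal length in pixels is half the picture's height over the tangent of half this angle, whatever the lens; pixels are square), "cx", "cy" (the principal point, pixels), "R" (3x3) and "t" (3): a world point X has camera coordinates R X + t. Camera axes: x right, y down, z forward; pixel columns grow to the right and rows downward; lengths in m; the calibration is good to about 2 mm. A picture is of the moment at which its call begins. There is no depth.
- hand_in(): hands the job in; it is judged then, once.
The state is a dict: "t": time; "q": joint angles; "joint_vel": joint speeds; "tau": joint torques, N m; "tool_pos": TCP position; "orientation": TCP orientation; "contact_force": force on the tool from outside, world axes, zero at the start; "torque": the same for the moment, N m; "finger_gap": opening from 0.0 (shut) to 1.0 (fully open); "finger_force": force on a finger pad.
Only numpy, scipy, OpenCV 4.12 (cv2) and the standard library are available. Lean on these libraries where they do the work, as an engineer would, in place of code of your own. Each camera call takes 0.05 s, during which the arm holds its last target. There are 200 camera calls.

### The job

Take the long rod out of the hardware tray, leaving the other parts in the tray, and lower it into the open jaws of the boss heads on the two stands so that it sticks out about equally at both ends. Then gently push it away from the clamping screws into the V seats of both jaws, level and fully home, with a steady push of about 10 N shared by the two jaws, and finish while still gripping and pushing it there, so that I can tighten the screws. Leave the plate, the tip box and the bottle where they stand.

Things in the scene. Friction and masses are not known exactly. Their poses are not given: they have to be found in the camera images.
- crossbar: the long rod, plain bright metal, 12 mm diameter, 350 mm long, about 0.12 kg, lying flat on the tray floor along the tray's long side. Origin at its middle, on its axis; its y axis runs along the rod (it may have rolled about it). It lies near either long side of the tray
- short_rod: a rod of the same metal and diameter (12 mm) but only 200 mm long, lying near the other long side of the tray; not wanted. Origin at its middle, on its axis, y along the rod
- tray: open grey plastic tray, 300 mm (x) by 420 mm (y), 45 mm high outside, walls and floor 4 mm thick, fixed. Origin at the centre of its underside
- spare_boss: a loose spare boss head (about 90 x 45 x 40 mm with its screws) in the middle strip of the tray, nearer one end. Origin on its underside
- clamp: a loose two-prong clamp (about 150 x 60 x 38 mm) in the middle strip of the tray, nearer the other end. Origin on its underside, near its middle
- boss_left: cast boss head tightened on the upright of the left stand (nearer +y); immovable. Origin on the upright's axis at the height of a seated crossbar; y along the crossbar line, from right to left boss; x from the clamping screw to the V seat and upright; z up. Its jaw, 24 mm long in y, is open at the top. A thumb screw sticks out 30 mm to -x of the jaw, another to the outer side (+y)
- boss_right: the same boss head, mirrored, on the right stand: 240 mm to -y of the left one in its frame, same height and parallel. Origin and axes laid out as for the left one; its upright's thumb screw sticks out to -y
- boss_left_seat (a point): axis of a crossbar fully home in the left V seat (30 mm to -x of the boss origin, axes alike). The V is 90 degrees, open to -x, its edges about 9.5 mm above and below this axis; screw arm facing it, inner face 24.5 mm to -x, top 11 mm above the axis; jaw floor 12 mm below it. The mouth between V edge and arm is 23 mm wide, centred 12.5 mm to -x of this axis
- boss_right_seat (a point): the same point in the right boss head; the jaw has the same measures
- stand_left: left retort stand, fixed to the bench: iron base 160 x 100 mm and 15 mm high, upright rod 12 mm diameter to 280 mm height. Origin on the bench under the upright; the base reaches from 35 mm to -x to 125 mm to +x of it (its own frame)
- stand_right: right retort stand, the same, 240 mm to -y of the left one in its frame
- plate: white 96-well plate, 86 x 128 x 14 mm, on the bench near the robot; leave alone. Origin at the centre of its underside
- tip_box: box of pipette tips, 84 x 122 x 68 mm, on the bench between the robot and the right stand; leave alone. Origin at the centre of its underside
- reagent_bottle: amber bottle, 72 mm diameter, 140 mm high, on the bench beyond the work; leave alone. Origin at the centre of its underside
Things that resemble listed ones, but are neither listed nor needed, are in the scene too. Leave any blue or turquoise look-alike of the short_rod alone.

How it is judged:
By the outcome, as a careful person would: the job done as asked, in the order asked, and still so for the second after the job is handed in, while the arm keeps its last pose, push and grip.
It also fails if it takes over 64 s, if anything falls off the work surface, if the arm or the gripper's body presses on something with over 40 N, if the wrist force passes 120 N, or if a joint passes its speed limit or range.

## Working session

There is one attempt and no reset: what is moved stays moved. The work goes in short steps, Python scripts to look and compute and a tool call to move; the robot and the scene stay as the last step left them, time stands still between calls to the robot, and variables do not carry over. Pictures are saved under pics/ and viewed, at most 10 in all, crops included, and the job is handed in when it is done.

Besides the shell and the picture viewer there is one more tool, called after "Emit:" in YAML: its name, and indented under it one key for each argument. carry_out: Moves the arm, as the interface text tells. Its arguments: {"type":"object","properties":{"commands":{"type":"array","items":{"type":"array"}},"force":{"type":"number"}},"required":["commands"]}

```bash
mkdir -p pics; ls
python3 - <<'E'
from station import *
import cv2,numpy as np
print(grip_point_offset); s=sense(); print(s)
for n in("top","side","wrist"):
    c=camera(n); cv2.imwrite(f"pics/{n}0.png",c["img"][...,::-1]); print(n,c["vfov"],c["cx"],c["cy"],c["R"],c["t"])
E
```

```text
pics
-0.0187
{'t': 0.0, 'q': array([-67.03653114,  26.83561476,  -0.6633447 ,  91.87890492,
         0.34508316,  61.38680067,  -3.2266594 ]), 'joint_vel': array([ 0.01004785, -0.12512737, -0.01795387,  0.08082844, -0.01885862,
       -0.07144831,  0.06294881]), 'tau': array([ 5.03081446e-05, -5.20583224e+01, -1.24166920e-02, -2.43755060e+01,
       -5.65838744e-02,  1.73126534e-02,  1.71642046e-04]), 'tool_pos': array([0.2789261 , 0.58648413, 0.21365927]), 'orientation': array([[-9.03092377e-01,  4.29445916e-01, -6.03561228e-04],
       [ 4.29446313e-01,  9.03090925e-01, -1.62641651e-03],
       [-1.53387259e-04, -1.72800149e-03, -9.99998495e-01]]), 'contact_force': array([ 0.14895705,  0.23057876, -1.32692948]), 'torque': array([-0.06520581,  0.03926567,  0.04686344]), 'finger_force': 0.0, 'finger_gap': 1.002472263284149}
top 53.98685296662932 316.66701731903584 196.9051634239746 [[-1.51811915e-02 -9.99884666e-01  4.30973135e-04]
 [-9.97738016e-01  1.51203671e-02 -6.54998159e-02]
 [ 6.54857451e-02 -1.42436353e-03 -9.97852488e-01]] [0.1276119  0.51634348 1.24079286]
side 48.69612947260927 320.06380146786523 196.7211264348031 [[ 0.95098717 -0.30897954  0.01245211]
 [-0.16593708 -0.54387768 -0.82259465]
 [ 0.26093734  0.78021069 -0.56849186]] [-0.41779179  0.28265286  1.1366596 ]
wrist 62.03753398766417 320.20622151846317 197.62435025526005 [[ 0.4296007   0.90301688 -0.00193977]
 [ 0.87749046 -0.41694769  0.23699181]
 [ 0.21319882 -0.10351398 -0.97150971]] [-0.65000909 -0.02677935  0.38972424]
```

View pics/top0.png

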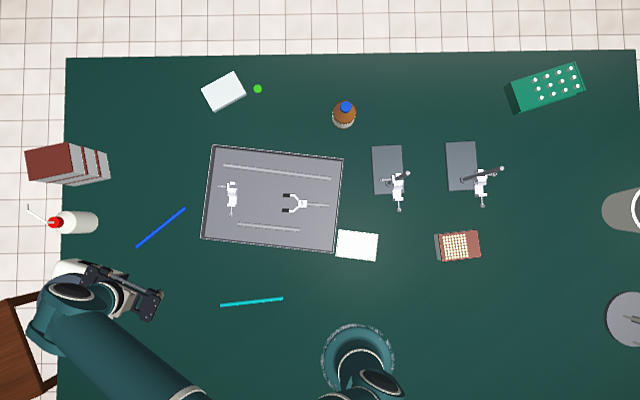

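View pics/side0.png

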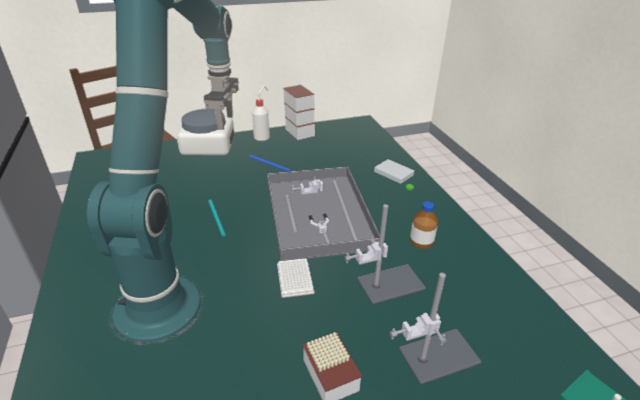

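Top view: bright long rod in the tray at (223,165)-(331,179), short rod (238,224)-(299,231). Bosses are near (397,185) and (481,183), and the plate, tip box and bottle are all visible. Side view: the rods are at (345,210) and (291,212), the bosses at (372,254) and (424,327).

Candidates for the crossbar in the top view are the far tray rod (277,172), near tray rod (268,228), blue rod (160,228) and turquoise rod (251,301). I choose the far bright one at (277,172), since it is longest and in the tray.

```bash
cat > h.py <<'E'
import numpy as np,cv2
from station import *
def foc(c): return c["img"].shape[0]/2/np.tan(np.radians(c["vfov"]/2))
def ray(c,p):
    d=np.array([(p[0]-c["cx"])/foc(c),(p[1]-c["cy"])/foc(c),1.]); return -c["R"].T@c["t"], c["R"].T@d
def onz(c,p,z):
    o,d=ray(c,p); return o+d*(z-o[2])/d[2]
def proj(c,X):
    v=c["R"]@np.array(X)+c["t"]; return np.array([c["cx"],c["cy"]])+foc(c)*v[:2]/v[2]
def tri(c1,p1,c2,p2):
    a,u=ray(c1,p1); b,v=ray(c2,p2)
    s=np.linalg.lstsq(np.c_[u,-v],b-a,rcond=None)[0]; P,Q=a+u*s[0],b+v*s[1]
    return (P+Q)/2,np.linalg.norm(P-Q)
def tofr(Xw):  # world point -> mm in current tool axes from the TCP
    s=sense(); return s["orientation"].T@(np.array(Xw)-s["tool_pos"])*1e3
E
python3 - <<'E'
from h import *
t=camera("top");s=camera("side")
for n,a,b in(("far",(223,165),(331,179)),("near",(238,224),(299,231))):
    A,B=onz(t,a,.010),onz(t,b,.010); print(n,A,B,np.linalg.norm(A-B),np.degrees(np.arctan2(*(A-B)[:2])))
print([onz(t,p,.045) for p in((212,145),(343,158),(333,253),(201,239))])
c1=cv2.resize(t["img"][140:250,195:345],None,fx=4,fy=4,interpolation=3)[:300]
c1=cv2.resize(t["img"][140:215,195:345],None,fx=5.3,fy=5.3,interpolation=2)
c1=cv2.resize(t["img"][140:215,360:510],(800,400),interpolation=2)
cv2.imwrite("pics/c1.png",c1[...,::-1])
c2=cv2.resize(s["img"][195:375,330:490],None,fx=3.3,fy=3.3,interpolation=2)
cv2.imwrite("pics/c2.png",c2[...,::-1])
c3=cv2.resize(t["img"][140:260,195:350],None,fx=5,fy=5,interpolation=2)
cv2.imwrite("pics/c3.png",c3[...,::-1])
E
```

```text
far [0.62678008 0.42142238 0.01      ] [0.57593235 0.07257767 0.01      ] 0.35253102736690944 8.293051070191838
near [0.43545014 0.37325819 0.01      ] [0.41011793 0.17798969 0.01      ] 0.19690481948596125 7.39170675417241
[array([0.68566401, 0.44786986, 0.045     ]), array([0.63800046, 0.03494554, 0.045     ]), array([0.34122089, 0.0717869 , 0.045     ]), array([0.39067599, 0.48139119, 0.045     ])]
```

View pics/c3.png

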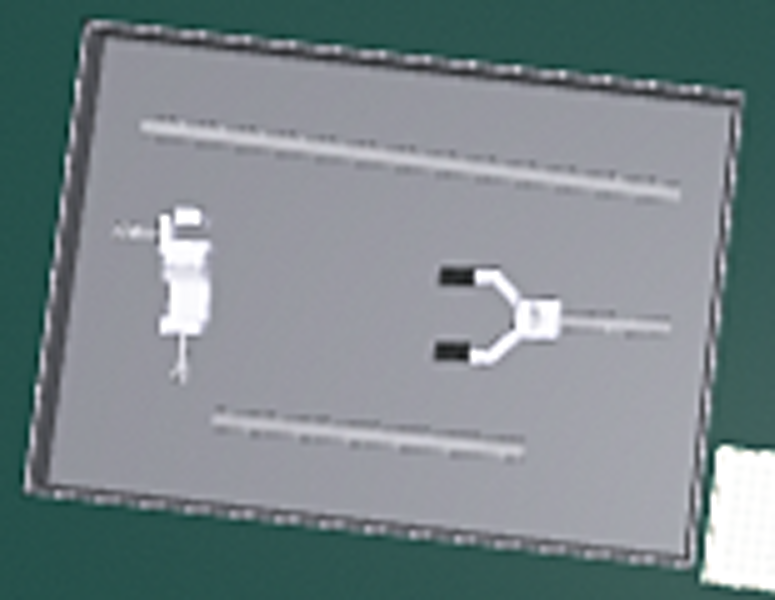

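View pics/c2.png

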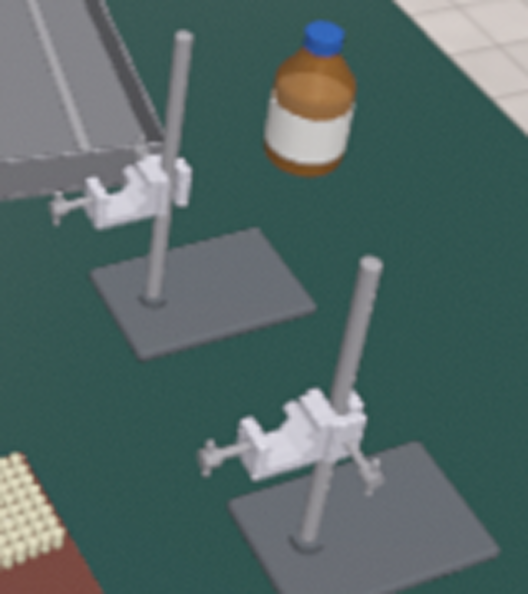

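View pics/c1.png

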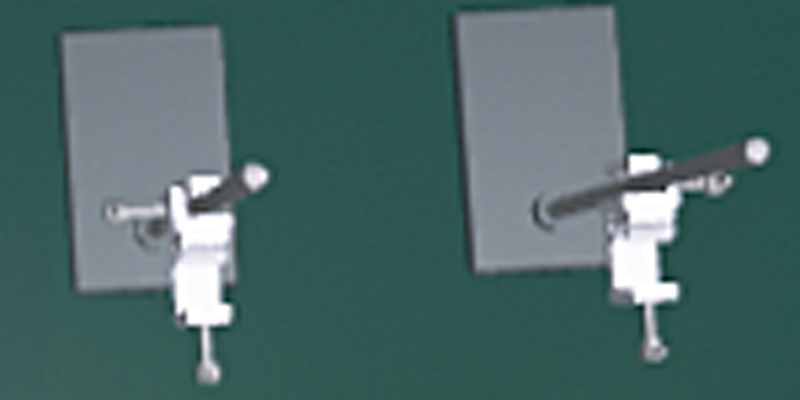

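The crop at c3 confirms it: the far rod spans about 350 mm, the near one about 197 mm. In c1 the uprights' tops are at crop (255,175) and (757,150), and the jaws open upward with their screws toward -x. In c2 the -x screw knobs are at (60,210) and (208,457). I move above the long rod's middle.

Emit:
carry_out:
  commands:
    - [91.9,[-437,-168,0],[0,0,1.267]]
    - [91.9,[-437,-168,0],[0,0,1.267]]
    - [91.9,[-437,-168,0],[0,0,1.267]]
    - [91.9,[-437,-168,0],[0,0,1.267]]
    - [91.9,[-437,-168,0],[0,0,1.267]]
    - [91.9,[-437,-168,0],[0,0,1.267]]
    - [91.9,[-437,-168,0],[0,0,1.267]]
    - [91.9,[-437,-168,0],[0,0,1.267]]
    - [60,[-437,-168,0],[0,0,1.267]]
    - [40,[-437,-168,0],[0,0,1.267]]

```text
t: 1.25
tool_pos: [0.6051, 0.2415, 0.2148]
orientation: [[0.148, 0.989, 0.002], [0.989, -0.148, -0.003], [-0.003, 0.003, -1.0]]
contact_force: [0.4, -0.6, 0.4]
finger_gap: 0.845
finger_force: 0.0
```

Emit:
carry_out:
  commands:
    - [40,[0,0,0],[0,0,0]]
    - [40,[0,0,0],[0,0,0]]
    - [40,[0,0,0],[0,0,0]]

```text
t: 1.55
tool_pos: [0.6001, 0.2502, 0.2143]
orientation: [[0.136, 0.991, -0.001], [0.991, -0.136, 0.001], [0.001, -0.001, -1.0]]
contact_force: [0.5, 0.2, -0.3]
finger_gap: 0.586
finger_force: 0.0
```

Run:
```python
from h import *
c=camera("wrist");t=camera("top"); s=sense(); print(s["t"],s["tool_pos"],s["orientation"].round(3).tolist(),s["contact_force"],s["q"].round(1))
cv2.imwrite("pics/w1.png",c["img"][...,::-1])
for z,p in((.28,(407.8,172.8)),(.28,(501.9,168.1)),(.015,(389.1,183.1)),(.015,(463.1,179.75))): print(onz(t,p,z))
sd=camera("side")
for a,b in(((398.8,209.75),(348.2,258.6)),((482.8,205.6),(393,333.5))): print(tri(t,a,sd,b))
```

```text
1.65 [0.60037709 0.24991941 0.2145833 ] [[0.136, 0.991, -0.001], [0.991, -0.136, 0.001], [0.001, -0.001, -1.0]] [0.71070183 0.18129303 0.45568721] [-40.9  27.4  21.3  92.9 -11.   61.7 -24.4]
[ 0.5588475  -0.11244219  0.28      ]
[ 0.56725446 -0.3522389   0.28      ]
[ 0.55929926 -0.11381237  0.015     ]
[ 0.56651908 -0.35221838  0.015     ]
(array([ 0.47086276, -0.11669328,  0.14038445]), np.float64(0.00302088955317866))
(array([ 0.47762602, -0.35707216,  0.1445425 ]), np.float64(0.00011953679527901459))
```

View pics/w1.png

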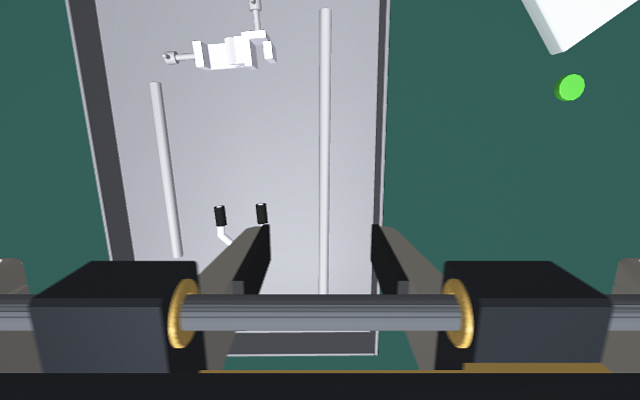

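The wrist view shows the crossbar nearly vertical, from its +y end at (325,10) down to (323,295) between the open fingers. The short rod is at (165,170).

Run:
```python
from h import *
c=camera("wrist"); g=cv2.cvtColor(c["img"],cv2.COLOR_RGB2GRAY)
pts=[]
for r in range(16,225,4):
    w=g[r,300:350].astype(float); d=np.diff(w)
    i=np.where(w>np.median(w)+8)[0]; 
    if len(i): pts.append([(300+i.min()+300+i.max())/2,r])
    if r%40==16: print(r,w[15:35].astype(int))
pts=np.array(pts); vx,vy,x0,y0=cv2.fitLine(pts.astype(np.float32),cv2.DIST_HUBER,0,.01,.01).ravel()
P=[onz(c,(x0+vx/vy*(r-y0),r),.010) for r in(10,220)]
d=P[0]-P[1]; u=d/np.linalg.norm(d); print(P,u,np.degrees(np.arctan2(u[0],u[1])))
print(g[2:18,322:328].mean(1).round())
E=onz(c,(x0+vx/vy*(9-y0),9),.010); C=E-u*.175; print("mid",C, "tool",tofr(C))
```

```text
16 [188 189 189 179 162 198 220 228 231 233 232 228 221 201 171 154 190 188
 187 187]
56 [191 191 188 173 172 204 224 228 232 234 231 228 219 196 172 170 192 191
 190 190]
96 [195 196 189 167 180 206 225 228 232 234 231 227 212 181 162 196 194 194
 194 194]
136 [200 201 192 169 186 210 226 229 232 234 230 221 201 171 163 202 200 199
 199 199]
176 [204 205 195 167 194 215 227 230 232 233 228 213 181 165 199 203 203 203
 202 203]
216 [210 210 197 169 200 219 228 230 233 232 224 200 162 160 210 207 206 206
 206 206]
[array([0.6281601 , 0.41995144, 0.01      ]), array([0.5961683 , 0.19825991, 0.01      ])] [0.14282821 0.98974749 0.        ] 8.211535656574428
[186. 187. 186. 186. 186. 198. 230. 229. 229. 228. 229. 228. 229. 229.
 229. 229.]
mid [0.6032968  0.24765772 0.01      ] tool [ -1.24536716   2.72827628 204.68946297]
```

Emit:
carry_out:
  commands:
    - [40,[-1,3,50],[0,0,0.007]]
    - [40,[-1,3,100],[0,0,0.007]]
    - [40,[-1,3,140],[0,0,0.007]]
    - [40,[-1,3,170],[0,0,0.007]]
    - [40,[-1,3,185],[0,0,0.007]]
    - [40,[-1,3,195],[0,0,0.007]]
    - [40,[-1,3,200],[0,0,0.007]]
    - [40,[-1,3,203],[0,0,0.007]]
    - [40,[-1,3,205],[0,0,0.007]]
    - [40,[-1,3,205],[0,0,0.007]]

```text
t: 2.75
tool_pos: [0.605, 0.2465, 0.0104]
orientation: [[0.147, 0.989, 0.001], [0.989, -0.147, 0.001], [0.001, 0.001, -1.0]]
contact_force: [0.6, -0.1, 0.2]
finger_gap: 0.435
finger_force: 0.0
```

Emit:
carry_out:
  commands:
    - [40,[0,0,0],[0,0,0]]
    - [40,[0,0,0],[0,0,0]]

```text
t: 2.95
tool_pos: [0.6048, 0.2464, 0.0102]
orientation: [[0.147, 0.989, 0.001], [0.989, -0.147, 0.0], [0.001, 0.001, -1.0]]
contact_force: [-0.5, 0.5, -0.0]
finger_gap: 0.432
finger_force: 0.0
```

Emit:
carry_out:
  commands:
    - [40,[0,-1,2],[0,0,0]]
    - [40,[0,-1,4],[0,0,0]]
    - [40,[0,-1,4],[0,0,0]]
    - [30,[0,-1,4],[0,0,0]]
    - [20,[0,-1,4],[0,0,0]]
    - [10,[0,-1,4],[0,0,0]]
    - [5,[0,-1,4],[0,0,0]]
    - [5,[0,-1,4],[0,0,0]]
    - [5,[0,-1,4],[0,0,0]]
    - [5,[0,-1,4],[0,0,0]]
  force: 35

```text
t: 3.95
tool_pos: [0.6036, 0.2464, 0.0057]
orientation: [[0.147, 0.989, 0.0], [0.989, -0.147, 0.0], [0.0, 0.0, -1.0]]
contact_force: [-1.0, 0.7, 0.6]
finger_gap: 0.113
finger_force: 35.0
```

Emit:
carry_out:
  commands:
    - [5,[0,0,0],[0,0,0]]
    - [5,[0,0,0],[0,0,0]]
    - [5,[0,0,0],[0,0,0]]

```text
t: 4.25
tool_pos: [0.6035, 0.2464, 0.0056]
orientation: [[0.146, 0.989, 0.0], [0.989, -0.146, 0.0], [0.0, 0.0, -1.0]]
contact_force: [0.9, -0.1, 0.6]
finger_gap: 0.114
finger_force: 35.0
```

Emit:
carry_out:
  commands:
    - [5,[0,0,-5],[0,0,0]]
    - [5,[0,0,-20],[0,0,0]]
    - [5,[0,0,-50],[0,0,0]]
    - [5,[0,0,-90],[0,0,0]]
    - [5,[0,0,-135],[0,0,0]]
    - [5,[0,0,-180],[0,0,0]]
    - [5,[0,0,-220],[0,0,0]]
    - [5,[0,0,-240],[0,0,0]]
    - [5,[0,0,-250],[0,0,0]]
    - [5,[0,0,-250],[0,0,0]]

```text
t: 5.25
tool_pos: [0.6039, 0.2465, 0.2574]
orientation: [[0.147, 0.989, 0.002], [0.989, -0.147, 0.002], [0.002, 0.002, -1.0]]
contact_force: [-0.8, -0.3, -1.8]
finger_gap: 0.118
finger_force: 35.0
```

Emit:
carry_out:
  commands:
    - [5,[0,0,0],[0,0,0]]
    - [5,[0,0,0],[0,0,0]]
    - [5,[0,0,0],[0,0,0]]

```text
t: 5.55
tool_pos: [0.6029, 0.2461, 0.254]
orientation: [[0.147, 0.989, -0.002], [0.989, -0.147, -0.001], [-0.002, -0.002, -1.0]]
contact_force: [-0.9, -0.3, -1.0]
finger_gap: 0.117
finger_force: 35.0
```

Run:
```python
from h import *
c=camera("wrist");d=camera("side");s=sense(); print(s["t"],s["tool_pos"],s["orientation"].round(3).tolist(),s["contact_force"],s["torque"],s["finger_gap"])
cv2.imwrite("pics/w2.png",np.vstack([cv2.resize(c["img"],(480,300)),cv2.resize(d["img"],(480,300))])[...,::-1])
```

```text
5.65 [0.60314078 0.24620484 0.25453228] [[0.147, 0.989, -0.001], [0.989, -0.147, -0.001], [-0.001, -0.001, -1.0]] [-0.21537862 -0.02993269 -1.0266218 ] [-0.06511571  0.0458423  -0.01655141] 0.12064235977899586
```

View pics/w2.png

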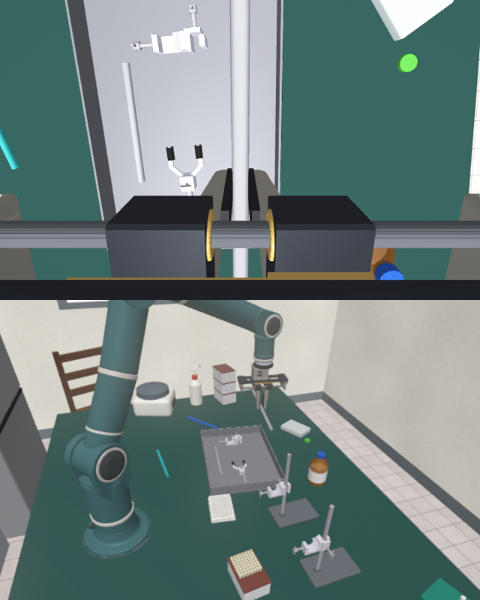

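The combined picture shows the crossbar gripped and hanging level (wrist column about 240), while the short rod, spare boss and clamp are still in the tray. Next I carry it to near the stands, clear of the uprights, to measure the jaws.

Emit:
carry_out:
  commands:
    - [5,[-20,0,-40],[0,0,-0.02]]
    - [5,[-60,-3,-70],[0,0,-0.04]]
    - [5,[-105,-8,-80],[0,0,-0.06]]
    - [5,[-150,-12,-80],[0,0,-0.08]]
    - [5,[-195,-18,-80],[0,0,-0.1]]
    - [5,[-240,-22,-80],[0,0,-0.12]]
    - [5,[-285,-28,-80],[0,0,-0.14]]
    - [5,[-330,-32,-80],[0,0,-0.16]]
    - [5,[-375,-36,-80],[0,0,-0.18]]
    - [5,[-420,-40,-80],[0,0,-0.18]]

```text
t: 6.65
tool_pos: [0.5016, -0.1649, 0.3356]
orientation: [[-0.033, 0.999, 0.0], [0.999, 0.033, 0.0], [0.0, 0.0, -1.0]]
contact_force: [1.5, 0.2, -0.7]
finger_gap: 0.12
finger_force: 35.0
```

Emit:
carry_out:
  commands:
    - [5,[-40,-2,0],[0,0,0]]
    - [5,[-72,-6,0],[0,0,0]]
    - [5,[-72,-6,0],[0,0,0]]
    - [5,[-72,-6,0],[0,0,0]]
    - [5,[-72,-6,0],[0,0,0]]
    - [5,[-72,-6,0],[0,0,0]]

```text
t: 7.25
tool_pos: [0.4992, -0.2338, 0.3354]
orientation: [[-0.036, 0.999, -0.0], [0.999, 0.036, 0.001], [0.001, -0.0, -1.0]]
contact_force: [0.0, 0.7, -0.4]
finger_gap: 0.112
finger_force: 35.0
```

Run:
```python
from h import *
c=camera("wrist");s=sense(); print(s["t"],s["tool_pos"],s["orientation"].round(3).tolist(),s["contact_force"],s["torque"],s["finger_gap"],s["q"].round(1))
np.savez("wl.npz",**c)
cv2.imwrite("pics/w3.png",c["img"][...,::-1])
```

```text
7.3 [ 0.4992072  -0.23394129  0.33549508] [[-0.035, 0.999, 0.0], [0.999, 0.035, 0.001], [0.001, 0.0, -1.0]] [ 0.08875892  0.4702544  -0.87745951] [-0.0780913   0.04897488  0.00148388] 0.11566855361011684 [-9.5 11.9 37.  99.2 -7.6 71.4 31.4]
```

View pics/w3.png

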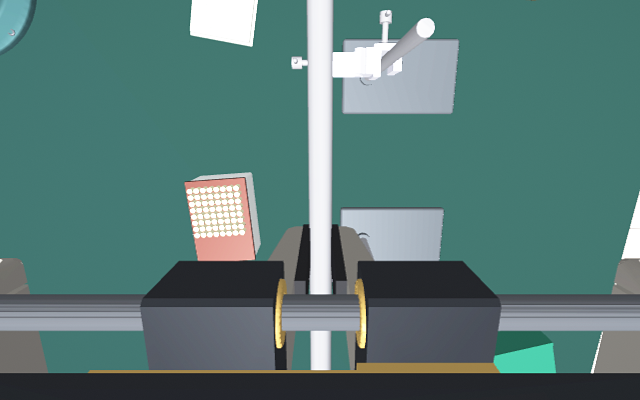

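The wrist view shows the left boss at about (365,62), with its screw knob at (297,62) and upright top at (425,28). The rod at column 320 partly hides the jaw, so I shift aside and view both jaws.

Emit:
carry_out:
  commands:
    - [5,[0,-40,0],[0,0,0]]
    - [5,[0,-50,0],[0,0,0]]
    - [5,[0,-50,0],[0,0,0]]
    - [5,[0,-50,0],[0,0,0]]
    - [5,[0,-50,0],[0,0,0]]

```text
t: 7.8
tool_pos: [0.4499, -0.2365, 0.3357]
orientation: [[-0.034, 0.999, 0.001], [0.999, 0.034, -0.0], [-0.0, 0.001, -1.0]]
contact_force: [0.7, 0.6, -0.5]
finger_gap: 0.117
finger_force: 35.0
```

Run:
```python
from h import *
c=camera("wrist");s=sense(); print(s["t"],s["tool_pos"]); np.savez("wl.npz",**c)
```

```text
7.85 [ 0.4497521  -0.23660158  0.33559165]
```

Emit:
carry_out:
  commands:
    - [5,[-40,0,0],[0,0,0]]
    - [5,[-80,0,0],[0,0,0]]
    - [5,[-120,0,0],[0,0,0]]
    - [5,[-160,0,0],[0,0,0]]
    - [5,[-200,0,0],[0,0,0]]
    - [5,[-220,0,0],[0,0,0]]
    - [5,[-220,0,0],[0,0,0]]
    - [5,[-220,0,0],[0,0,0]]
    - [5,[-220,0,0],[0,0,0]]

```text
t: 8.75
tool_pos: [0.4569, -0.4554, 0.3353]
orientation: [[-0.035, 0.999, 0.0], [0.999, 0.035, 0.001], [0.001, 0.0, -1.0]]
contact_force: [0.4, -0.1, -0.9]
finger_gap: 0.116
finger_force: 35.0
```

Run:
```python
from h import *
c=camera("wrist");s=sense(); print(s["t"],s["tool_pos"]); np.savez("wr.npz",**c)
l=np.load("wl.npz")
P=[]
for q,S in((l,(.53,-.114,.142)),(c,(.537,-.353,.142))):
    p=proj(q,S).round().astype(int); x=max(p[0]-60,0);y=max(p[1]-60,0);print(p,x,y)
    P.append(cv2.resize(q["img"][y:y+90,x:x+130],(780,540),interpolation=cv2.INTER_CUBIC)[:300 if 0 else 540])
m=np.hstack([cv2.resize(a[:,:],(400,277)) for a in P]) if 0 else None
P=[]
for q,S in((l,(.53,-.114,.142)),(c,(.537,-.353,.142))):
    p=proj(q,S).round().astype(int); x=max(p[0]-70,0);y=max(p[1]-40,0);print("crop origin",x,y)
    P.append(cv2.resize(q["img"][y:y+60,x:x+160],(800,300),interpolation=cv2.INTER_CUBIC))
cv2.imwrite("pics/w4.png",np.vstack(P)[...,::-1])
```

```text
8.8 [ 0.45692071 -0.4553836   0.33555909]
[402  63] 342 3
[400  84] 340 24
crop origin 332 23
crop origin 330 44
```

View pics/w4.png

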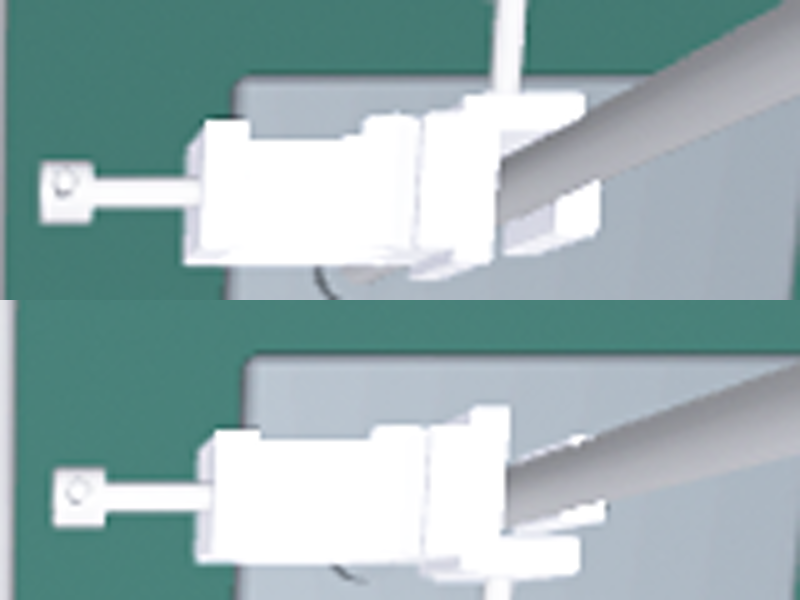

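w4 shows both jaws. Left: knob at crop (66,192), mouth between columns 248 and 364. Right: knob at (78,497), mouth between columns 260 and 372.

Run:
```python
from h import *
l=dict(np.load("wl.npz"));r=dict(np.load("wr.npz"));t=camera("top");sd=camera("side");o=[]
for n,c,k,tp,sp,m in(("L",l,(345.2,61.4),(398.8,209.75),(348.2,258.6),(393.2,61)),("R",r,(345.6,83.4),(482.8,205.6),(393,333.5),(393.2,83.4))):
    print(n,"knob side",tri(c,k,sd,sp),"top",tri(c,k,t,tp))
    for z in(.142,.145,.152): print(z,onz(c,m,z))
# rod tip relative to tool: rod line in wrist view
g=cv2.cvtColor(r["img"],cv2.COLOR_RGB2GRAY)
for y in(20,60,100,160,200): 
    w=r["img"][y,280:350].astype(int); i=np.where(abs(w[:,1]-w[:,0])<8)[0]; print(y,280+i.min(),280+i.max())
s=sense();R=s["orientation"];p=s["tool_pos"]
for y,cx in((20,None),(200,None)): pass
for a in(0,50,100,150,175): print(a,[proj(r,p+R@np.array([a/1e3,b/1e3,-.0044])).round(1) for b in(-6,6)])
```

```text
L knob side (array([ 0.47282348, -0.11366791,  0.13739583]), np.float64(0.001818316607756867)) top (array([ 0.47026978, -0.11476857,  0.14766338]), np.float64(0.002114825741846827))
0.142 [ 0.52073386 -0.11194446  0.142     ]
0.145 [ 0.52013464 -0.11241707  0.145     ]
0.152 [ 0.51873646 -0.11351981  0.152     ]
R knob side (array([ 0.48010605, -0.3536667 ,  0.13941632]), np.float64(0.0003118210305802422)) top (array([ 0.47842635, -0.35471868,  0.15024632]), np.float64(0.00213699636246659))
0.142 [ 0.52940702 -0.35228221  0.142     ]
0.145 [ 0.52879405 -0.35258058  0.145     ]
0.152 [ 0.52736379 -0.3532768   0.152     ]
20 280 332
60 282 332
100 286 332
160 309 331
200 309 331
0 [array([307.7, 247.3]), array([330.4, 247.3])]
50 [array([306.8, 152.6]), array([331.1, 152.6])]
100 [array([305.8,  43.2]), array([331.9,  43.2])]
150 [array([304.5, -84.6]), array([332.9, -84.6])]
175 [array([ 303.8, -156.9]), array([ 333.5, -157. ])]
```

Emit:
carry_out:
  commands:
    - [5,[40,13,0],[0,0,0]]
    - [5,[85,28,0],[0,0,0]]
    - [5,[130,43,0],[0,0,0]]
    - [5,[170,57,0],[0,0,0]]
    - [5,[205,68,0],[0,0,0]]
    - [5,[218,73,0],[0,0,0]]
    - [5,[218,73,0],[0,0,0]]
    - [5,[218,73,0],[0,0,0]]
    - [5,[218,73,0],[0,0,0]]
    - [5,[218,73,0],[0,0,0]]

```text
t: 9.9
tool_pos: [0.521, -0.2386, 0.3357]
orientation: [[-0.03, 1.0, 0.0], [1.0, 0.03, -0.001], [-0.001, -0.0, -1.0]]
contact_force: [-0.3, -0.6, -0.8]
finger_gap: 0.118
finger_force: 35.0
```

Emit:
carry_out:
  commands:
    - [5,[4,1,20],[0,0,-0.004]]
    - [5,[4,1,55],[0,0,-0.004]]
    - [5,[4,1,90],[0,0,-0.004]]
    - [5,[4,1,120],[0,0,-0.004]]
    - [5,[4,1,142],[0,0,-0.004]]
    - [5,[4,1,155],[0,0,-0.004]]
    - [5,[4,1,163],[0,0,-0.004]]
    - [5,[4,1,165],[0,0,-0.004]]
    - [5,[4,1,165],[0,0,-0.004]]
    - [5,[4,1,165],[0,0,-0.004]]

```text
t: 10.9
tool_pos: [0.5233, -0.233, 0.1716]
orientation: [[-0.037, 0.999, 0.002], [0.999, 0.037, -0.0], [-0.001, 0.002, -1.0]]
contact_force: [-1.1, 0.3, -1.2]
finger_gap: 0.117
finger_force: 35.0
```

Emit:
carry_out:
  commands:
    - [5,[0,0,0],[0,0,0]]
    - [5,[0,0,0],[0,0,0]]
    - [5,[0,0,0],[0,0,0]]

```text
t: 11.2
tool_pos: [0.5228, -0.2326, 0.171]
orientation: [[-0.037, 0.999, 0.001], [0.999, 0.037, -0.0], [-0.0, 0.001, -1.0]]
contact_force: [0.4, 0.6, -1.0]
finger_gap: 0.116
finger_force: 35.0
```

Run:
```python
from h import *
s=sense(); p=s["tool_pos"];R=s["orientation"];print(p,R.round(4).tolist(),s["contact_force"])
c=camera("side");w=camera("wrist")
rod=[p+R@np.array([a,.0,-.0044]) for a in(-.1737,.1763)]
print([proj(c,X).round(1) for X in rod])
a=cv2.resize(c["img"][215:365,330:530],(800,600),interpolation=cv2.INTER_CUBIC)
cv2.imwrite("pics/s5.png",a[...,::-1])
```

```text
[ 0.52284277 -0.23260015  0.17095351] [[-0.037, 0.9993, 0.0007], [0.9993, 0.037, -0.0], [-0.0001, 0.0007, -1.0]] [ 0.43980633  0.61752137 -0.96030485]
[array([429.9, 336.5]), array([356.4, 229.4])]
```

View pics/s5.png

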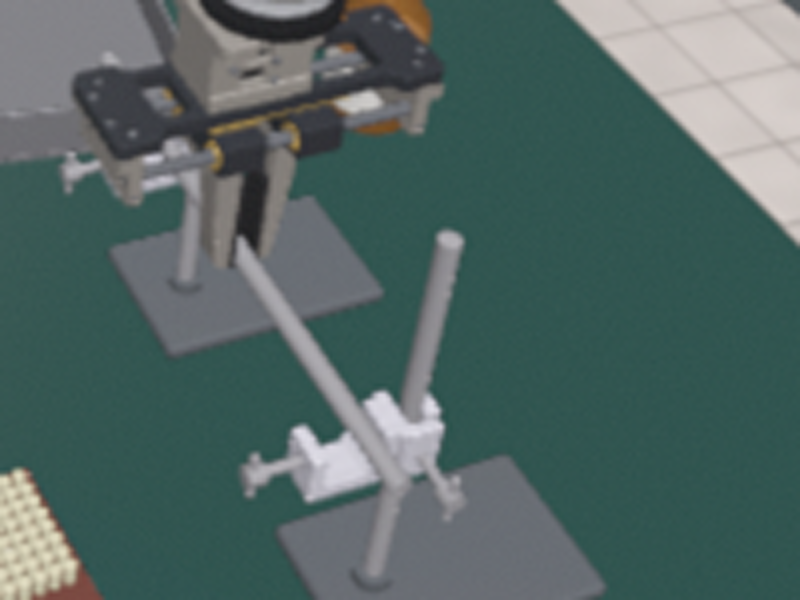

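s5 shows the rod above the right jaw, with its end at crop (397,485). That is pixel (429,336), which matches the predicted (430,336.5), so the rod is level and sits where expected. I lower it gently.

Emit:
carry_out:
  commands:
    - [5,[-2,-1,3],[0,0,0]]
    - [5,[-2,-1,6],[0,0,0]]
    - [5,[-2,-1,9],[0,0,0]]
    - [5,[-2,-1,12],[0,0,0]]
    - [5,[-2,-1,15],[0,0,0]]
    - [5,[-2,-1,18],[0,0,0]]
    - [5,[-2,-1,20],[0,0,0]]
    - [5,[-2,-1,20],[0,0,0]]

```text
t: 12.1
tool_pos: [0.5215, -0.2346, 0.1502]
orientation: [[-0.037, 0.999, -0.001], [0.999, 0.037, 0.0], [0.0, -0.001, -1.0]]
contact_force: [0.4, -0.7, -1.8]
finger_gap: 0.119
finger_force: 35.0
```

Emit:
carry_out:
  commands:
    - [5,[0,0,2],[0,0,0]]
    - [5,[0,0,4],[0,0,0]]
    - [5,[0,0,6],[0,0,0]]
    - [5,[0,0,8],[0,0,0]]
    - [5,[0,0,10],[0,0,0]]
    - [5,[0,0,10],[0,0,0]]

```text
t: 12.7
tool_pos: [0.5215, -0.2345, 0.1402]
orientation: [[-0.037, 0.999, -0.001], [0.999, 0.037, 0.0], [0.0, -0.001, -1.0]]
contact_force: [0.2, -0.6, -1.7]
finger_gap: 0.118
finger_force: 35.0
```

Emit:
carry_out:
  commands:
    - [5,[0,0,1],[0,0,0]]
    - [5,[0,0,2],[0,0,0]]
    - [5,[0,0,3],[0,0,0]]
    - [5,[0,0,4],[0,0,0]]
    - [5,[0,0,4],[0,0,0]]
    - [5,[0,0,4],[0,0,0]]

```text
t: 13.3
tool_pos: [0.5217, -0.2346, 0.1366]
orientation: [[-0.037, 0.999, -0.0], [0.999, 0.037, 0.0], [0.0, -0.0, -1.0]]
contact_force: [-0.5, 1.1, -0.9]
finger_gap: 0.116
finger_force: 35.0
```

Emit:
carry_out:
  commands:
    - [5,[0,0,1],[0,0,0]]
    - [5,[0,0,2],[0,0,0]]
    - [5,[0,0,3],[0,0,0]]
    - [5,[0,0,3],[0,0,0]]

```text
t: 13.7
tool_pos: [0.5216, -0.2346, 0.1334]
orientation: [[-0.037, 0.999, -0.0], [0.999, 0.037, 0.0], [0.0, -0.0, -1.0]]
contact_force: [0.5, 0.9, -1.6]
finger_gap: 0.118
finger_force: 35.0
```

Emit:
carry_out:
  commands:
    - [5,[0,0,1],[0,0,0]]
    - [5,[0,0,2],[0,0,0]]
    - [5,[0,0,2],[0,0,0]]

```text
t: 14.0
tool_pos: [0.5218, -0.2347, 0.1318]
orientation: [[-0.037, 0.999, 0.0], [0.999, 0.037, 0.0], [0.0, 0.0, -1.0]]
contact_force: [-0.3, 0.4, 1.6]
finger_gap: 0.116
finger_force: 35.0
```

Emit:
carry_out:
  commands:
    - [5,[0,0,0.5],[0,0,0]]
    - [5,[0,0,1],[0,0,0]]
    - [5,[0,0,1],[0,0,0]]

```text
t: 14.3
tool_pos: [0.5218, -0.2347, 0.1316]
orientation: [[-0.037, 0.999, 0.0], [0.999, 0.037, 0.001], [0.001, 0.0, -1.0]]
contact_force: [-2.8, 1.3, 8.6]
finger_gap: 0.116
finger_force: 35.0
```

```bash
python3 -c "
from h import *
s=sense();print(s['tool_pos'],s['contact_force'],s['torque'],s['orientation'].round(4).tolist())"
```

```text
[ 0.52182562 -0.23465057  0.13162273] [-2.81892085  1.28490922  8.61796386] [0.35168625 0.8144844  0.02748073] [[-0.037, 0.9993, 0.0004], [0.9993, 0.037, 0.0007], [0.0007, 0.0005, -1.0]]
```

Emit:
carry_out:
  commands:
    - [5,[0,0,-3],[0,0,0]]
    - [5,[0,0,-7.3],[0,0,0]]
    - [5,[0,0,-7.3],[0,0,0]]
    - [5,[0,2,-7.3],[0,0,0]]
    - [5,[0,4,-7.3],[0,0,0]]
    - [5,[0,6,-7.3],[0,0,0]]
    - [5,[0,6,-7.3],[0,0,0]]
    - [5,[0,6,-7.3],[0,0,0]]

```text
t: 15.1
tool_pos: [0.5277, -0.2344, 0.1377]
orientation: [[-0.037, 0.999, -0.0], [0.999, 0.037, -0.0], [-0.0, -0.0, -1.0]]
contact_force: [0.3, 0.8, -1.2]
finger_gap: 0.115
finger_force: 35.0
```

Emit:
carry_out:
  commands:
    - [5,[0,1,0],[0,0,0]]
    - [5,[0,2,0],[0,0,0]]
    - [5,[0,2,0],[0,0,0]]

```text
t: 15.4
tool_pos: [0.5299, -0.2343, 0.1379]
orientation: [[-0.037, 0.999, 0.0], [0.999, 0.037, -0.0], [-0.0, 0.0, -1.0]]
contact_force: [0.1, -0.3, -1.2]
finger_gap: 0.113
finger_force: 35.0
```

Emit:
carry_out:
  commands:
    - [5,[0,1,0],[0,0,0]]
    - [5,[0,2,0],[0,0,0]]
    - [5,[0,2,0],[0,0,0]]

```text
t: 15.7
tool_pos: [0.5319, -0.2342, 0.1379]
orientation: [[-0.037, 0.999, 0.0], [0.999, 0.037, -0.0], [-0.0, 0.0, -1.0]]
contact_force: [-0.9, 0.5, -1.0]
finger_gap: 0.121
finger_force: 35.0
```

Emit:
carry_out:
  commands:
    - [5,[0,0.5,0],[0,0,0]]
    - [5,[0,1,0],[0,0,0]]
    - [5,[0,1,0],[0,0,0]]

```text
t: 16.0
tool_pos: [0.5328, -0.2342, 0.1379]
orientation: [[-0.037, 0.999, 0.0], [0.999, 0.037, -0.0], [-0.0, 0.0, -1.0]]
contact_force: [0.2, -0.2, -1.3]
finger_gap: 0.118
finger_force: 35.0
```

Emit:
carry_out:
  commands:
    - [5,[0,0.5,0],[0,0,0]]
    - [5,[0,1,0],[0,0,0]]
    - [5,[0,1,0],[0,0,0]]

```text
t: 16.3
tool_pos: [0.5338, -0.2342, 0.1379]
orientation: [[-0.037, 0.999, 0.0], [0.999, 0.037, -0.0], [-0.0, 0.0, -1.0]]
contact_force: [0.2, 0.1, -0.7]
finger_gap: 0.117
finger_force: 35.0
```

```bash
python3 -c "
from h import *
s=sense();print(s['tool_pos'],s['contact_force'],s['torque'],s['orientation'].round(4).tolist())"
```

```text
[ 0.53382274 -0.23418606  0.13791063] [ 0.24921386  0.13270318 -0.71021934] [-0.07569498  0.11005435  0.00029046] [[-0.0369, 0.9993, 0.0001], [0.9993, 0.0369, -0.0], [-0.0, 0.0001, -1.0]]
```

Emit:
carry_out:
  commands:
    - [5,[0,0.5,0],[0,0,0]]
    - [5,[0,1,0],[0,0,0]]
    - [5,[0,1,0],[0,0,0]]

```text
t: 16.6
tool_pos: [0.5347, -0.2342, 0.1379]
orientation: [[-0.037, 0.999, -0.0], [0.999, 0.037, 0.0], [0.0, -0.0, -1.0]]
contact_force: [-0.8, 0.3, -1.0]
finger_gap: 0.117
finger_force: 35.0
```

Emit:
carry_out:
  commands:
    - [5,[0,0.5,0],[0,0,0]]
    - [5,[0,0.5,0],[0,0,0]]

```text
t: 16.8
tool_pos: [0.5348, -0.2341, 0.1378]
orientation: [[-0.037, 0.999, -0.001], [0.999, 0.037, 0.0], [0.0, -0.001, -1.0]]
contact_force: [-1.9, 0.0, 0.8]
finger_gap: 0.115
finger_force: 35.0
```

```bash
python3 -c "
from h import *
s=sense();print(s['tool_pos'],s['contact_force'],s['torque'],s['orientation'].round(4).tolist())"
```

```text
[ 0.534758   -0.23414307  0.1378159 ] [-1.88834916  0.02283874  0.79088313] [-0.09325425  0.51504242 -0.02460937] [[-0.0368, 0.9993, -0.0009], [0.9993, 0.0368, 0.0003], [0.0003, -0.0009, -1.0]]
```

Emit:
carry_out:
  commands:
    - [5,[0,0.4,-0.4],[0,0,0]]
    - [5,[0,0.8,-0.5],[0,0,0]]
    - [5,[0,0.8,-0.5],[0,0,0]]

```text
t: 17.1
tool_pos: [0.5348, -0.2341, 0.1378]
orientation: [[-0.037, 0.999, -0.002], [0.999, 0.037, 0.001], [0.001, -0.002, -1.0]]
contact_force: [-5.2, -0.4, -2.6]
finger_gap: 0.121
finger_force: 35.0
```

```bash
python3 -c "
from h import *
s=sense();print(s['tool_pos'],s['contact_force'],s['torque'],s['orientation'].round(4).tolist())"
```

```text
[ 0.53478544 -0.23412922  0.13783744] [-5.20703299 -0.35803271 -2.56071432] [-0.14570063  1.14574316 -0.02131539] [[-0.0365, 0.9993, -0.0024], [0.9993, 0.0365, 0.0005], [0.0006, -0.0024, -1.0]]
```

Emit:
carry_out:
  commands:
    - [5,[0,0.4,0.1],[0,0,0]]
    - [5,[0,0.8,0.15],[0,0,0]]
    - [5,[0,1.1,0.15],[0,0,0]]
    - [5,[0,1.1,0.15],[0,0,0]]
    - [5,[0,1.1,0.15],[0,0,0]]

```text
t: 17.6
tool_pos: [0.5348, -0.2341, 0.1378]
orientation: [[-0.036, 0.999, -0.004], [0.999, 0.036, 0.001], [0.001, -0.004, -1.0]]
contact_force: [-8.1, -0.1, 0.6]
finger_gap: 0.119
finger_force: 35.0
```

```bash
python3 -c "
from h import *
s=sense();print(s['tool_pos'],s['contact_force'],s['torque'],s['orientation'].round(4).tolist())"
```

```text
[ 0.53483277 -0.23412142  0.13779935] [-8.12210345 -0.06016332  0.60279297] [-0.03480956  2.01210664 -0.03442712] [[-0.0363, 0.9993, -0.0043], [0.9993, 0.0363, 0.0012], [0.0014, -0.0043, -1.0]]
```

Emit:
carry_out:
  commands:
    - [5,[0,0.3,-0.1],[0,-0.0015,0]]
    - [5,[0,0.6,-0.15],[0,-0.0015,0]]
    - [5,[0,0.6,-0.15],[0,-0.0015,0]]
    - [5,[0,0.6,-0.15],[0,-0.0015,0]]
    - [5,[0,0.6,-0.15],[0,-0.0015,0]]

```text
t: 18.1
tool_pos: [0.5348, -0.2341, 0.1378]
orientation: [[-0.036, 0.999, -0.005], [0.999, 0.036, 0.0], [0.0, -0.005, -1.0]]
contact_force: [-9.5, -0.3, 0.9]
finger_gap: 0.118
finger_force: 35.0
```

```bash
python3 -c "
from h import *
s=sense();print(s['tool_pos'],s['contact_force'],s['torque'],s['orientation'].round(4).tolist())
c=camera('side');s=sense();print(s['contact_force'],s['torque'],s['orientation'].round(4)[2])
cv2.imwrite('pics/f.png',cv2.resize(c['img'][215:365,330:530],(800,600),interpolation=2)[...,::-1])"
```

```text
[ 0.53484785 -0.23412944  0.13779655] [-9.51125631 -0.29658711  0.87711277] [-0.00995303  2.23442648 -0.02800621] [[-0.036, 0.9993, -0.0053], [0.9994, 0.036, 0.0], [0.0002, -0.0053, -1.0]]
[-9.86266623 -0.43656076  0.92642921] [-0.06802136  2.20365545  0.01222566] [ 2.0e-04 -5.3e-03 -1.0e+00]
```

View pics/f.png

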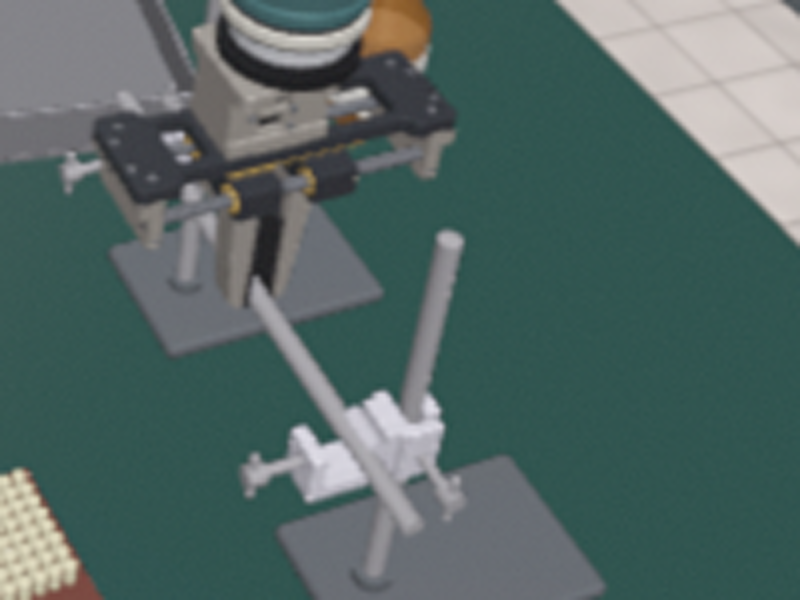

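The final view shows the rod in the right jaw against the V side. It is level, the push is 9.9 N with no yaw moment, and it no longer moves. That was my 11th picture; the brief allowed 10.

```bash
python3 -c "
from station import *
print(hand_in())"
```

```text
the job is handed in; nothing more can be done
None
```

The crossbar is in both V seats, level and about centred, still gripped and pushed at about 10 N, and the job was handed in at about 18 s; I viewed 11 pictures, one over the limit of 10, and the hand-in gave no verdict.

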